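Hold the stopper ready over the flask

TASK

The flask in the steel tray behind the splash screen has to be closed in a moment. First slide the screen's sash all the way down; then pick up the cream rubber stopper, carry it over the lowered screen and hold it upright, centred about a centimetre above the mouth of the conical flask, ready to be pushed in. Finish while still holding it there; do not touch the flask or the screen with the stopper, and leave the flask, red stopper, dropper bottle, beaker and timer where they stand.

Things in the scene. Friction and masses are not known exactly. Their poses are not given: they have to be found in the camera images.
- screen: fixed upright splash screen: two aluminium posts (centres 146 mm either side of the middle along its x axis, 203 mm high) on grey feet 80 mm long, straddling a shallow steel tray (rim 23 mm high), with a fixed clear pane between them up to 130 mm and a clear sash sliding up and down beside it. Origin mid underside; x along its 326 mm length, y across it (flask on the +y side, stoppers on the -y side), z up.
- sash_handle (a point): centre of the black handle bar on top of the sash, moving with it: 90 mm long along the screen's x axis, 14 mm thick along its y axis, 28 mm high (its top is 14 mm above this point). Below it: an aluminium strip 10 mm thick and 11 mm high, then the 5 mm clear pane. Fully down this point is 166 mm above the worktop and the bar's top is 180 mm up.
- sash (a joint): height of the sash in m: 0 fully down on its stop, 0.10 fully up. It stays where it is left (about 5 N of friction against 2.5 N of weight); it needs about 3 N to push down.
- flask: loose conical glass flask, base 84 mm in diameter, 141 mm high, mouth rim 38 mm in outer diameter, about 110 g, standing in the steel tray on the level of the worktop. Origin at the centre of its underside, z up.
- flask_mouth (a point): centre of the flask's mouth, level with its rim, 141 mm above its underside.
- cream_stopper: loose cream rubber stopper, tapered: 29 mm in diameter at the upper wide end, 24 mm at the lower narrow end, 26 mm high, about 30 g, standing on its narrow end on the worktop. Origin at the centre of its upper, wide face; its z axis points down.
- stopper_foot (a point): centre of the cream stopper's narrow lower face, 26 mm below its origin.
- red_stopper: loose red rubber stopper, 22 mm in diameter and 22 mm high, standing near the cream one; to be left alone. Origin at the centre of its upper face.
- dropper: loose small amber dropper bottle, 34 mm in diameter, 102 mm high; to be left alone. Origin at the centre of its underside.
- beaker: loose glass beaker, 59 mm wide, 71 mm high; to be left alone. Origin at the centre of its underside.
- timer: loose flat blue and white timer, 70 x 64 mm, 16 mm high; to be left alone. Origin at the centre of its underside.

How it is judged:
By the outcome, as a careful person would: the job done as asked, in the order asked, and still so for the second after the job is handed in, while the arm keeps its last pose, push and grip.
It also fails if it takes over 48 s, if anything falls off the work surface, if the arm or the gripper's body presses on something with over 40 N, if the wrist force passes 120 N, or if a joint passes its speed limit or range.

ROBOT

A 6-joint arm with a two-finger parallel gripper is mounted at the origin on a cart in front of the work surface, level with it; the furniture and walls round the work are solid. World frame = base frame: x ahead of the robot, y to its left, z up, the work surface at z = 0. Lengths are in mm, angles in degrees, forces in N, time in s.
With the tool pointing down it reaches from about 300 to 850 mm from the base axis. Payload 4.2 kg.
Tool frame: the origin (TCP) lies between the finger pads; the fingertips stand 22 mm ahead of it and the grasp point (between the pads) lies 3 mm ahead of it; z points along the fingers, y is the direction in which the jaws open and shut (so a half turn about z gives the same grasp; the last joint's range is limited). The gripper opens to 91 mm and grips with 3 to 60 N. Pads are 32 mm wide; open, the fingers measure 118 mm over their backs; the gripper's body (76 mm by 178 mm) begins 60 mm behind the grasp point.
Start: joints at [-72.594, 18.312, 89.639, -0, 72.044, -1.146], TCP at [182.951, -545.133, 235.976] pointing down, gripper open.
Joint ranges: [-177.97, 177.97], [-48.28, 115.42], [12.27, 149.76], [-77.06, 257.06], [2.81, 150.46], [-146.56, 146.56]. Speed limits (degrees/s): [147.25, 147.25, 180, 180, 180, 180].

INTERFACE

Orientations are given as [roll, pitch, yaw] about the fixed x, y, z axes, in that order (R = Rz(yaw) Ry(pitch) Rx(roll)).
In Python, from workcell import telemetry, cams, env gives the robot as it stands.
- The arm moves only by the shell command python3 -m inch 'ROWS' [FORCE]. ROWS is JSON, a list of rows, each an object of numbers: "x", "y", "z": the shift along the tool's x, y, z in cm; "yaw": the turn about the tool's z in units of 5 degrees (1.0 is 5 degrees); "gripper": the gripper's target within -1 to 1 (fully open at 1, half-way at 0, shut at -1). A call has 1 to 12 rows; each row shifts and turns the commanded pose from where the row before left it, along the tool's axes as they then stand; what a row does not reach is not made up. A row lasts 1/12 s, in which the tool goes at most 41.7 mm and 7.16 degrees, less where a joint would pass 70% of its speed; a pose out of reach is approached as far as the arm can. A call is refused whole if a number of a shift passes 4.17 or a number of a turn 1, either way. A call with a gripper value outside its range is refused whole. The fingers move at their own pace and stop on an object; FORCE is the grip in N (left out, the last holds). Time passes only in rows, so rows that do not move let the fingers close. It gives the time, the measured TCP pose, the force and the opening at its end, in the units of the state.
- telemetry.state(): the state, without advancing time (a new reading comes with each control period).
- cams.grab_frame(name): name is "side" or "top" or "wrist"; returns a dict with "pixels" (420x560x3 uint8, red, green, blue), "mtx" (3x3 intrinsics, pixels), "rvec" (rotation vector, rad) and "tvec" (3), from world to camera coordinates, as OpenCV has them. Camera axes: x right, y down, z forward; pixel columns grow to the right and rows downward; lengths in mm; the calibration is good to about 2 mm. A picture is of the moment at which its call begins. There is no depth.
- env.job_done(): hands the job in, once; it reports no verdict.
The state is a dict: "time_s": time; "qpos": joint angles; "qvel": joint speeds; "effort": joint torques, N m; "ee_pos": TCP position; "ee_rot": TCP orientation; "force": force on the tool from outside, world axes, zero at the start; "torque": the same for the moment, N m; "gripper_width": finger opening in mm.
Only numpy, scipy, OpenCV 4.12 (cv2) and the standard library are available. Lean on these libraries where they do the work, as an engineer would, in place of code of your own. Each camera call takes 0.05 s, during which the arm holds its last target. There are 200 camera calls.

## Working session

There is one attempt and no reset: what is moved stays moved. The work goes in short steps, Python scripts to look and compute and a shell command to move; the robot and the scene stay as the last step left them, time stands still between calls to the robot, and variables do not carry over. Pictures are saved under pics/ and viewed, about 8 in all and at most 12, crops included, and the job is handed in when it is done.

```bash
mkdir -p pics; cat > h.py <<'E'
import numpy as np, cv2
from workcell import telemetry, cams, env
def grab(n,f):
    g=cams.grab_frame(n); cv2.imwrite('pics/'+f,cv2.cvtColor(g['pixels'],cv2.COLOR_RGB2BGR)); np.savez('pics/'+f[:-4],**{k:np.array(g[k]) for k in('mtx','rvec','tvec','pixels')}); return g
def load(f): return np.load('pics/'+f+'.npz')
def ray(g,u,v):
    R=cv2.Rodrigues(np.float64(g['rvec']))[0]; t=np.float64(g['tvec']).reshape(3)
    return -R.T@t, R.T@np.linalg.inv(g['mtx'])@np.array([u,v,1.])
def onz(g,u,v,z):
    c,d=ray(g,u,v); return (c+d*(z-c[2])/d[2]).round(1)
def proj(g,p): return cv2.projectPoints(np.float64(p).reshape(-1,3),np.float64(g['rvec']),np.float64(g['tvec']),np.float64(g['mtx']),None)[0].reshape(-1,2).round(1)
def tri(*obs):
    A=0;b=0
    for g,u,v in obs:
        c,d=ray(g,u,v); d=d/np.linalg.norm(d); P=np.eye(3)-np.outer(d,d); A=A+P; b=b+P@c
    return np.linalg.solve(A,b).round(1)
E
python3 - <<'E'
from h import *
for n in('top','side'): 
    g=grab(n,n+'1.png'); print(n,ray(g,280,210))
s=telemetry.state(); print(s['time_s'],s['ee_pos'],s['ee_rot'],s['gripper_width'],s['force'])
E
```

```text
top (array([ 508.43705494, -260.33061577, 1306.33861868]), array([ 0.07126152, -0.02165857, -0.99735106]))
side (array([  453.21573583, -1010.38465861,   641.25624123]), array([ 0.12639499,  0.7938271 , -0.59514646]))
0.1 [ 182.79742489 -544.72782841  235.20751323] [-1.79908285e+02 -1.48309156e-04  1.85507932e+01] 91.40010168619719 [ 0.33597752 -1.13239876 -0.88808119]
```

View pics/top1.png

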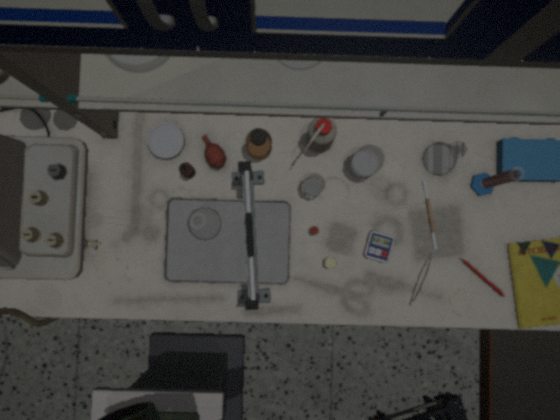

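View pics/side1.png

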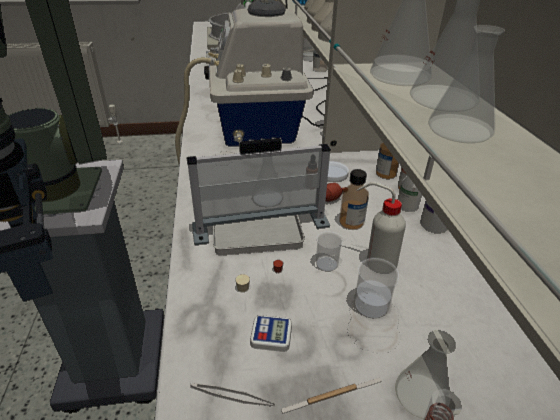

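Top view: the screen runs along image columns at about (250,235), the flask is at (204,223), the cream stopper at (329,263), and the red one at (313,231). In the side view the handle is at (260,146), cream at (242,282). I'll take one enlarged composite.

```bash
python3 - <<'E'
from h import *
a=cv2.imread('pics/top1.png')[150:320,160:350]; b=cv2.imread('pics/side1.png')[130:310,180:340]
a=cv2.resize(a,(420,int(170*420/190)),interpolation=3);b=cv2.resize(b,(380,int(180*380/160)),interpolation=3)
c=np.zeros((430,800,3),np.uint8);c[:a.shape[0],:420]=a;c[:b.shape[0],420:]=b
cv2.imwrite('pics/c1.png',np.clip(c*1.4,0,255).astype(np.uint8))
T,S=load('top1'),load('side1')
print('handle',tri((T,250,228),(S,260,146)))
print('cream',onz(T,329,263,26),onz(S,242,277,26))
print('red',onz(T,313,231,22),onz(S,278,263,22))
print('flask',onz(T,204,223,141)); print('posts',onz(T,252,300,203),onz(T,246,167,203),onz(S,193,158,203),onz(S,324,148,203))
E
```

```text
handle [ 540.1 -222.5  222.7]
cream [ 474.3 -410.7   26. ] [ 474.9 -404.7   26. ]
red [ 551.1 -370.3   22. ] [ 553.2 -369.9   22. ]
flask [ 558.  -118.1  141. ]
posts [ 397.9 -231.1  203. ] [ 676.2 -210.   203. ] [ 391.9 -222.1  203. ] [ 675.9 -210.8  203. ]
```

View pics/c1.png

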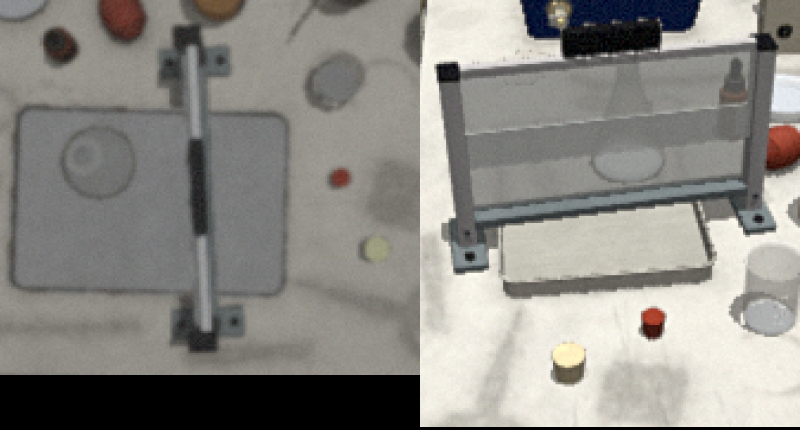

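```bash
python3 - <<'E'
from h import *
T,S=load('top1'),load('side1')
t=lambda u,v:(T,160+u/2.21,150+v/2.21); s=lambda u,v:(S,180+(u-420)/2.375,130+v/2.375)
print('handle',tri(t(198,187),s(611,38)))
p=[onz(*t(187,38),203),onz(*t(203,341),203)];q=[onz(*s(449,72),203),onz(*s(766,42),203)]
print('posts',p,q, [(sum(x)/2,np.linalg.norm(x[0]-x[1]),np.degrees(np.arctan2(*(x[0]-x[1])[1::-1]))) for x in(p,q)])
print('flask base',onz(*t(98,162),0),onz(*t(98,162),10),'mouth',onz(*t(85,157),141),'side base',onz(*s(628,161),5))
print('mouth from base px',[proj(T,[*onz(*t(98,162),5)[:2],141])],proj(S,[[*onz(*s(628,161),5)[:2],141]]))
print('cream',onz(*t(376,249),26),onz(*s(569,352),26))
print('red',onz(*t(340,178),22),onz(*s(653,314),22))
E
```

```text
handle [ 533.7 -222.7  222.8]
posts [array([ 675.7, -207.1,  203. ]), array([ 389. , -231.1,  203. ])] [array([ 390.5, -231.8,  203. ]), array([ 679.9, -209.8,  203. ])] [(array([ 532.35, -219.1 ,  203.  ]), np.float64(287.7027806608758), np.float64(4.78514166471041)), (array([ 535.2, -220.8,  203. ]), np.float64(290.23500822609253), np.float64(-175.6527733189449))]
flask base [ 563.3 -101.8    0. ] [ 562.9 -103.    10. ] mouth [ 562.  -105.7  141. ] side base [ 563.6 -103.9    5. ]
mouth from base px [array([[197. , 220.5]])] [[267.5 152.4]]
cream [ 475.2 -413.5   26. ] [ 476.1 -408.3   26. ]
red [ 552.2 -372.4   22. ] [ 553.8 -367.5   22. ]
```

```bash
python3 -m inch '[{"z":-2,"gripper":-1},{"z":-2},{"z":-2},{"x":2.9,"y":-1.29},{"x":2.9,"y":-1.29},{"x":2.9,"y":-1.29},{"x":2.9,"y":-1.29},{"x":2.9,"y":-1.29},{"x":2.9,"y":-1.29},{"x":2.9,"y":-1.29},{"x":2.9,"y":-1.29},{"x":2.9,"y":-1.29}]'
python3 -m inch '[{"x":2.9,"y":-1.29},{"x":2.9,"y":-1.29},{"x":2.9,"y":-1.29},{"x":2.9,"y":-1.29},{"x":2.9,"y":-1.29},{"x":2.9,"y":-1.29},{},{}]'
```

```text
invalid input
invalid input
```

```bash
python3 -m inch '[{"x":0,"y":0,"z":-2,"yaw":0,"gripper":-1},{"x":0,"y":0,"z":-2,"yaw":0,"gripper":-1},{"x":0,"y":0,"z":-2,"yaw":0,"gripper":-1}]'
```

```text
time_s: 0.35
ee_pos: [182.8, -544.7, 295.9]
ee_rot: [-179.9, -0.0, 18.6]
force: [0.2, -0.8, 0.5]
gripper_width: 74.1
```

```bash
python3 -m inch '[{"x":2.9,"y":-1.29,"z":0,"yaw":0,"gripper":-1},{"x":2.9,"y":-1.29,"z":0,"yaw":0,"gripper":-1},{"x":2.9,"y":-1.29,"z":0,"yaw":0,"gripper":-1},{"x":2.9,"y":-1.29,"z":0,"yaw":0,"gripper":-1},{"x":2.9,"y":-1.29,"z":0,"yaw":0,"gripper":-1},{"x":2.9,"y":-1.29,"z":0,"yaw":0,"gripper":-1},{"x":2.9,"y":-1.29,"z":0,"yaw":0,"gripper":-1},{"x":2.9,"y":-1.29,"z":0,"yaw":0,"gripper":-1},{"x":2.9,"y":-1.29,"z":0,"yaw":0,"gripper":-1},{"x":2.9,"y":-1.29,"z":0,"yaw":0,"gripper":-1}]'
python3 -m inch '[{"x":2.9,"y":-1.29,"z":0,"yaw":0,"gripper":-1},{"x":2.9,"y":-1.29,"z":0,"yaw":0,"gripper":-1},{"x":2.9,"y":-1.29,"z":0,"yaw":0,"gripper":-1},{"x":2.9,"y":-1.29,"z":0,"yaw":0,"gripper":-1},{"x":2.9,"y":-1.29,"z":0,"yaw":0,"gripper":-1},{"x":0,"y":0,"z":0,"yaw":0,"gripper":-1},{"x":0,"y":0,"z":0,"yaw":0,"gripper":-1}]'
python3 - <<'E'
from h import *
grab('wrist','w1.png'); g=grab('side','side2.png'); s=telemetry.state(); print(s['ee_pos'],s['ee_rot'],s['force'])
a=load('w1')['pixels'][:,:,::-1];b=cv2.resize(g['pixels'][90:300,170:350,::-1],(360,420),interpolation=3)
cv2.imwrite('pics/c2.png',np.hstack([cv2.resize(a,(430,322)).copy() if 0 else cv2.copyMakeBorder(cv2.resize(a,(430,322)),0,98,0,0,0),b]))
E
```

```text
time_s: 1.18
ee_pos: [417.6, -329.2, 295.6]
ee_rot: [-180.0, 0.0, 18.6]
force: [0.0, -0.3, -0.6]
gripper_width: 7.4
time_s: 1.77
ee_pos: [534.4, -222.2, 295.1]
ee_rot: [-180.0, 0.1, 18.7]
force: [-1.1, -0.7, 0.0]
gripper_width: 0.5
[ 533.17339165 -223.55771712  295.54514641] [-1.79984892e+02  7.45322493e-02  1.85509200e+01] [-1.05493075  0.85476113  0.3121313 ]
```

View pics/c2.png

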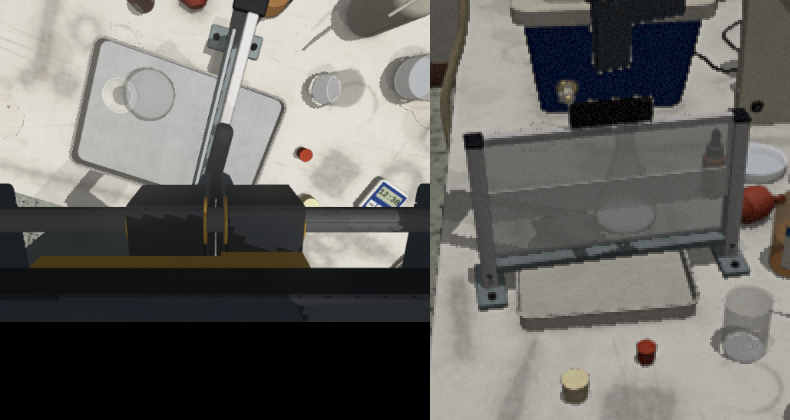

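The wrist view shows the closed fingers right over the handle bar, with the flask mouth at about (118,96) in the half-size crop. The side view agrees, so I'll push down.

```bash
python3 -m inch '[{"x":0,"y":0,"z":1,"yaw":0,"gripper":-1},{"x":0,"y":0,"z":1,"yaw":0,"gripper":-1},{"x":0,"y":0,"z":1,"yaw":0,"gripper":-1},{"x":0,"y":0,"z":0.5,"yaw":0,"gripper":-1},{"x":0,"y":0,"z":0.5,"yaw":0,"gripper":-1},{"x":0,"y":0,"z":0.5,"yaw":0,"gripper":-1},{"x":0,"y":0,"z":0.5,"yaw":0,"gripper":-1}]'
python3 -m inch '[{"x":0,"y":0,"z":0.5,"yaw":0,"gripper":-1},{"x":0,"y":0,"z":0.5,"yaw":0,"gripper":-1},{"x":0,"y":0,"z":0.5,"yaw":0,"gripper":-1},{"x":0,"y":0,"z":0.5,"yaw":0,"gripper":-1},{"x":0,"y":0,"z":0.5,"yaw":0,"gripper":-1},{"x":0,"y":0,"z":0.5,"yaw":0,"gripper":-1}]'
```

```text
time_s: 2.45
ee_pos: [533.5, -223.5, 245.9]
ee_rot: [180.0, 0.0, 18.5]
force: [-1.2, -0.2, 3.4]
gripper_width: 0.4
time_s: 2.95
ee_pos: [533.8, -223.4, 215.5]
ee_rot: [180.0, 0.0, 18.6]
force: [-1.4, -1.3, 2.5]
gripper_width: 0.2
```

Contact at about 3 N, as expected. I'll continue to the stop at TCP z ≈ 202.

```bash
python3 -m inch '[{"x":0,"y":0,"z":0.4,"yaw":0,"gripper":-1},{"x":0,"y":0,"z":0.4,"yaw":0,"gripper":-1},{"x":0,"y":0,"z":0.3,"yaw":0,"gripper":-1},{"x":0,"y":0,"z":0.2,"yaw":0,"gripper":-1},{"x":0,"y":0,"z":0,"yaw":0,"gripper":-1}]'
python3 -m inch '[{"x":0,"y":0,"z":0.1,"yaw":0,"gripper":-1},{"x":0,"y":0,"z":0,"yaw":0,"gripper":-1}]'
```

```text
time_s: 3.37
ee_pos: [534.0, -223.0, 202.4]
ee_rot: [-180.0, -0.0, 18.5]
force: [0.6, -0.2, 0.3]
gripper_width: 0.5
time_s: 3.53
ee_pos: [534.0, -222.9, 202.3]
ee_rot: [-180.0, -0.1, 18.5]
force: [-0.9, 0.8, 2.7]
gripper_width: 0.4
```

```bash
python3 -m inch '[{"x":0,"y":0,"z":0.1,"yaw":0,"gripper":-1},{"x":0,"y":0,"z":0,"yaw":0,"gripper":-1}]'; python3 -m inch '[{"x":0,"y":0,"z":0.1,"yaw":0,"gripper":-1},{"x":0,"y":0,"z":0,"yaw":0,"gripper":-1}]'
```

```text
time_s: 3.7
ee_pos: [534.0, -222.9, 202.2]
ee_rot: [180.0, -0.1, 18.6]
force: [-4.0, 1.0, 8.9]
gripper_width: 0.4
time_s: 3.87
ee_pos: [534.0, -222.9, 202.2]
ee_rot: [180.0, -0.1, 18.6]
force: [-3.5, 1.2, 11.2]
gripper_width: 0.4
```

Stopped on the stop (z fixed, force climbing). Next I'll rise, open and go over the cream stopper.

```bash
python3 -m inch '[{"x":0,"y":0,"z":-1.5,"yaw":0,"gripper":-1},{"x":0,"y":0,"z":-2,"yaw":0,"gripper":-1},{"x":0,"y":0,"z":-2,"yaw":0,"gripper":1},{"x":-1.92,"y":2.66,"z":0,"yaw":0,"gripper":1},{"x":-1.92,"y":2.66,"z":0,"yaw":0,"gripper":1},{"x":-1.92,"y":2.66,"z":0,"yaw":0,"gripper":1},{"x":-1.92,"y":2.66,"z":0,"yaw":0,"gripper":1},{"x":-1.92,"y":2.66,"z":0,"yaw":0,"gripper":1},{"x":-1.92,"y":2.66,"z":0,"yaw":0,"gripper":1},{"x":0,"y":0,"z":2,"yaw":0,"gripper":1},{"x":0,"y":0,"z":2,"yaw":0,"gripper":1},{"x":0,"y":0,"z":2,"yaw":0,"gripper":1}]'
python3 -m inch '[{"x":0,"y":0,"z":2,"yaw":0,"gripper":1},{"x":0,"y":0,"z":2,"yaw":0,"gripper":1},{"x":0,"y":0,"z":0,"yaw":0,"gripper":1},{"x":0,"y":0,"z":0,"yaw":0,"gripper":1}]'
python3 - <<'E'
from h import *
w=grab('wrist','w2.png'); g=grab('side','side3.png'); s=telemetry.state(); print(s['ee_pos'],s['ee_rot'],s['force'])
print(ray(w,280,210),proj(w,[[475.5,-411,26],[475.5,-411,0],[553,-370,22]]),proj(g,[475.5,-411,26]))
a=w['pixels'][:,:,::-1];b=cv2.resize(g['pixels'][90:300,170:350,::-1],(360,420),interpolation=3)
cv2.imwrite('pics/c3.png',np.hstack([cv2.copyMakeBorder(cv2.resize(a,(430,322)),0,98,0,0,0),b]))
E
```

```text
time_s: 4.87
ee_pos: [475.2, -411.8, 193.9]
ee_rot: [180.0, -0.1, 18.5]
force: [0.5, 0.0, -0.6]
gripper_width: 64.2
time_s: 5.2
ee_pos: [475.1, -410.7, 153.9]
ee_rot: [-179.9, 0.1, 18.6]
force: [0.8, 0.3, -0.9]
gripper_width: 89.9
[ 476.09785665 -411.68431504  156.17565775] [ 1.79894071e+02 -7.29668025e-02  1.85563035e+01] [ 0.20415586  0.1254257  -0.674746  ]
(array([ 541.22243125, -388.3183825 ,  302.66649957]), array([-0.24229394, -0.07757919, -0.96710808])) [[282.  206.2]
 [281.9 199. ]
 [263.6  95.5]] [[242.5 279.2]]
```

View pics/c3.png

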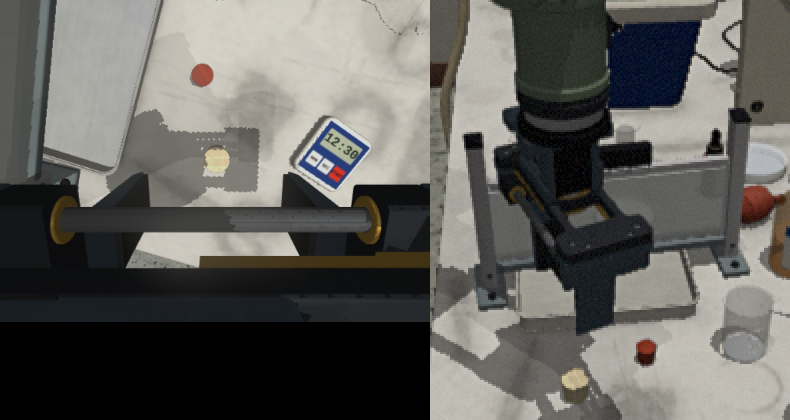

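The stopper appears in the wrist view at about (282,206) at full size, against a predicted (282,206), so it is aligned. The timer at right is clear of the jaws once they are part closed. I'll descend now.

```bash
python3 -m inch '[{"x":0,"y":0,"z":1.2,"yaw":0,"gripper":0.2},{"x":0,"y":0,"z":1.2,"yaw":0,"gripper":0.2},{"x":0,"y":0,"z":1.2,"yaw":0,"gripper":0.2},{"x":0,"y":0,"z":1.2,"yaw":0,"gripper":0.2},{"x":0,"y":0,"z":1.2,"yaw":0,"gripper":0.2},{"x":0,"y":0,"z":1.2,"yaw":0,"gripper":0.2},{"x":0,"y":0,"z":1.2,"yaw":0,"gripper":0.2},{"x":0,"y":0,"z":1.2,"yaw":0,"gripper":0.2},{"x":0,"y":0,"z":1.2,"yaw":0,"gripper":0.2},{"x":0,"y":0,"z":1,"yaw":0,"gripper":0.2},{"x":0,"y":0,"z":1,"yaw":0,"gripper":0.2},{"x":0,"y":0,"z":0,"yaw":0,"gripper":0.2}]' 12
python3 -m inch '[{"x":0,"y":0,"z":0,"yaw":0,"gripper":-0.1},{"x":0,"y":0,"z":0,"yaw":0,"gripper":-0.2},{"x":0,"y":0,"z":0,"yaw":0,"gripper":-0.3},{"x":0,"y":0,"z":0,"yaw":0,"gripper":-0.4},{"x":0,"y":0,"z":0,"yaw":0,"gripper":-0.6},{"x":0,"y":0,"z":0,"yaw":0,"gripper":-1},{"x":0,"y":0,"z":0,"yaw":0,"gripper":-1},{"x":0,"y":0,"z":0,"yaw":0,"gripper":-1}]' 12
```

```text
time_s: 6.3
ee_pos: [474.3, -410.4, 24.7]
ee_rot: [-179.8, 0.1, 18.6]
force: [-0.4, -0.9, -0.8]
gripper_width: 54.8
time_s: 6.97
ee_pos: [475.7, -411.5, 27.6]
ee_rot: [179.9, -0.0, 18.5]
force: [0.4, -0.5, 3.2]
gripper_width: 27.4
```

```bash
python3 -m inch '[{"x":0,"y":0,"z":-0.5,"yaw":0,"gripper":-1},{"x":0,"y":0,"z":-1,"yaw":0,"gripper":-1},{"x":0,"y":0,"z":-2,"yaw":0,"gripper":-1},{"x":0,"y":0,"z":-2.5,"yaw":0,"gripper":-1},{"x":0,"y":0,"z":-2.5,"yaw":0,"gripper":-1},{"x":0,"y":0,"z":-2.5,"yaw":0,"gripper":-1},{"x":0,"y":0,"z":-2.5,"yaw":0,"gripper":-1},{"x":0,"y":0,"z":-2.5,"yaw":0,"gripper":-1},{"x":0,"y":0,"z":-2.5,"yaw":0,"gripper":-1},{"x":0,"y":0,"z":-2.5,"yaw":0,"gripper":-1},{"x":0,"y":0,"z":-2,"yaw":0,"gripper":-1},{"x":0,"y":0,"z":0,"yaw":0,"gripper":-1}]'
python3 - <<'E'
from h import *
w=grab('wrist','w3.png'); g=grab('side','side4.png'); s=telemetry.state(); p=s['ee_pos'];print(p,s['ee_rot'],s['force'],s['gripper_width'])
print(proj(w,[p-[0,0,1.6],p-[0,0,27.6]]),proj(g,[p-[0,0,1.6],p-[0,0,27.6],[534,-221,180]]),proj(w,[562.5,-105,141]))
a=w['pixels'][100:310,140:420,::-1];q=proj(g,p)[0].astype(int);x0,y0=q[0]-70,max(q[1]-60,0);print(x0,y0)
b=cv2.resize(g['pixels'][y0:y0+180,x0:x0+150,::-1],(350,420),interpolation=3)
cv2.imwrite('pics/c4.png',np.hstack([cv2.copyMakeBorder(cv2.resize(a,(440,330)),0,90,0,0,0),b]))
E
```

```text
time_s: 7.97
ee_pos: [476.7, -412.5, 262.8]
ee_rot: [179.5, -0.3, 18.6]
force: [1.3, -0.3, -0.5]
gripper_width: 27.2
[ 475.26787981 -411.21104587  257.74344717] [ 1.79921917e+02 -3.78458999e-02  1.85501430e+01] [ 0.51128931  0.27159141 -0.79574457] 27.204653418148023
[[277.9 270.1]
 [277.8 250.6]] [[237.6 182.6]
 [238.2 195.3]
 [260.5 163.2]] [[-114.7  -49.4]]
167 121
```

View pics/c4.png

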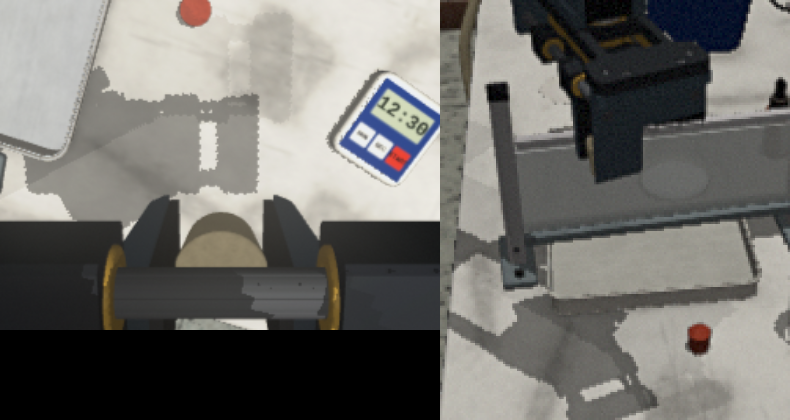

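Stopper held upright between the pads, sash down. I'll check its offset in the hand with the visible front edges (top face front at full-size row ≈246, foot front ≈235).

```bash
python3 - <<'E'
from h import *
w=load('w3');p=np.array([475.3,-411.2,257.7]);c,s=np.cos(np.radians(18.55)),np.sin(np.radians(18.55))
X=np.array([c,s,0])
for d in(-2,0,2,4): print(d,proj(w,[p+X*(14.5+d)-[0,0,1.6],p+X*(12+d)-[0,0,27.6]]))
a=w['pixels'][215:270,240:325,::-1]; cv2.imwrite('pics/c5.png',cv2.resize(a,None,fx=8,fy=8,interpolation=0))
E
```

```text
-2 [[277.8 245.6]
 [277.8 233.4]]
0 [[277.8 241.6]
 [277.8 229.9]]
2 [[277.8 237.6]
 [277.8 226.4]]
4 [[277.8 233.5]
 [277.8 222.9]]
```

View pics/c5.png

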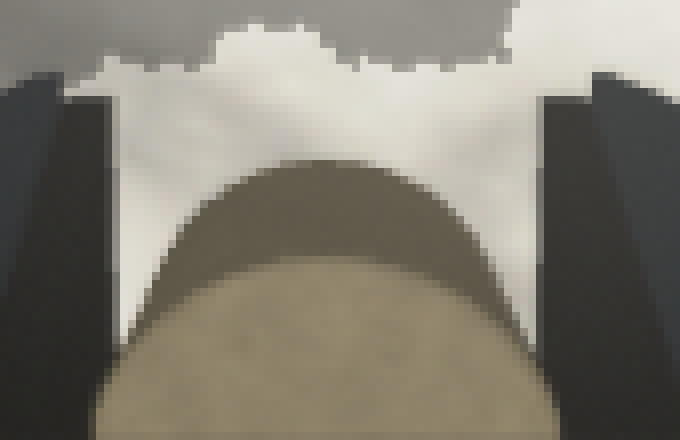

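```bash
python3 -m inch '[{"x":0.9,"y":-1.32,"z":0,"yaw":0,"gripper":-1},{"x":1.81,"y":-2.63,"z":0,"yaw":0,"gripper":-1},{"x":1.81,"y":-2.63,"z":0,"yaw":0,"gripper":-1},{"x":1.81,"y":-2.63,"z":0,"yaw":0,"gripper":-1},{"x":1.81,"y":-2.63,"z":0,"yaw":0,"gripper":-1},{"x":1.81,"y":-2.63,"z":0,"yaw":0,"gripper":-1},{"x":1.81,"y":-2.63,"z":0,"yaw":0,"gripper":-1},{"x":1.81,"y":-2.63,"z":0,"yaw":0,"gripper":-1},{"x":1.81,"y":-2.63,"z":0,"yaw":0,"gripper":-1},{"x":1.81,"y":-2.63,"z":0,"yaw":0,"gripper":-1},{"x":0.9,"y":-1.32,"z":0,"yaw":0,"gripper":-1},{"x":0,"y":0,"z":0,"yaw":0,"gripper":-1}]'
python3 -m inch '[{"x":0,"y":0,"z":1.5,"yaw":0,"gripper":-1},{"x":0,"y":0,"z":1.5,"yaw":0,"gripper":-1},{"x":0,"y":0,"z":1.5,"yaw":0,"gripper":-1},{"x":0,"y":0,"z":1.0,"yaw":0,"gripper":-1},{"x":0,"y":0,"z":0,"yaw":0,"gripper":-1},{"x":0,"y":0,"z":0,"yaw":0,"gripper":-1}]'
python3 - <<'E'
from h import *
w=grab('wrist','w4.png'); g=grab('side','side5.png'); t=grab('top','top5.png');s=telemetry.state(); p=s['ee_pos'];print(p,s['ee_rot'],s['force'],s['gripper_width'])
M=np.array([563,-104,141.]);print(proj(w,[M]),proj(g,[p-[0,0,1.6],p-[0,0,27.6],M]))
a=w['pixels'][150:290,180:380,::-1]
b=g['pixels'][90:230,210:330,::-1]
cv2.imwrite('pics/c6.png',np.hstack([cv2.resize(a,(500,350),interpolation=0),cv2.resize(b,(300,350),interpolation=0)]))
E
```

```text
time_s: 9.07
ee_pos: [562.7, -100.0, 255.0]
ee_rot: [-179.8, 0.1, 18.8]
force: [0.5, 0.2, -0.4]
gripper_width: 27.1
time_s: 9.57
ee_pos: [562.5, -104.5, 201.1]
ee_rot: [-179.9, 0.1, 18.5]
force: [-0.1, -0.2, 0.4]
gripper_width: 27.0
[ 563.5938939  -104.5483104   202.81691759] [ 1.79944998e+02 -7.97287139e-02  1.85378307e+01] [-0.80688296 -0.36439333 -0.31517442] 26.98793908807993
[[280.9 231.8]] [[267.5 130.2]
 [267.6 140. ]
 [267.3 152.4]]
```

View pics/c6.png

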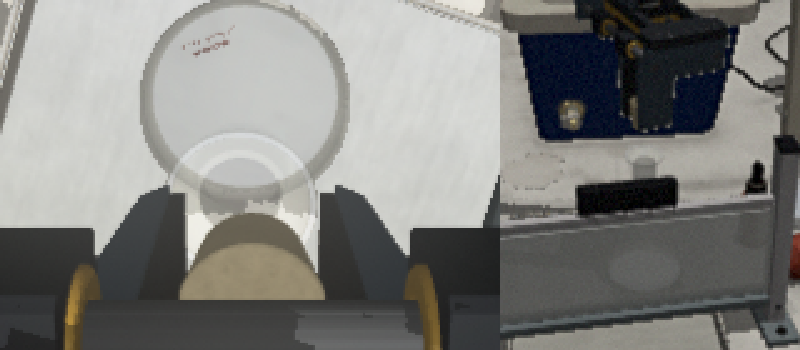

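Wrist crop: flask rim visible behind the stopper (outer rim columns 169–317, front row 132 in the crop), stopper foot front at (252,212). The mouth is slightly left of the stopper. I'll work out the offset.

```bash
python3 - <<'E'
from h import *
w=load('w4');p=np.array([563.3,-104.5,202.5]);a=np.radians(18.55)
X=np.array([np.cos(a),np.sin(a),0]);Y=np.array([np.sin(a),-np.cos(a),0])
th=np.linspace(0,2*np.pi,361)[:,None]
def circ(c,r):
    q=proj(w,c+r*(np.cos(th)*X+np.sin(th)*Y)); return 'row',q[:,1].min(),'cols',q[:,0].min(),q[:,0].max()
for d in(-3,0,3):
  print(d,'mouth',circ(p*[1,1,0]+[0,0,141]+d*X,19),'foot',circ(p-[0,0,27.6]+d*X,12),'top',circ(p-[0,0,1.6]+d*X,14.5))
print('dy3 mouth',circ(p*[1,1,0]+[0,0,141]-3*Y,19))
print('obs mouth row',150+132/2.5,'cols',180+169/2.5,180+317/2.5,'foot',150+212/2.5,'top row',150+243/2.5,'cols',180+180/2.5,180+325/2.5)
i=cv2.resize(w['pixels'][190:275,235:325,::-1],None,fx=7,fy=7,interpolation=0);cv2.imwrite('pics/c7.png',np.clip(i*1.0,0,255).astype(np.uint8))
E
```

```text
-3 mouth ('row', np.float64(207.0), 'cols', np.float64(251.7), np.float64(311.9)) foot ('row', np.float64(235.6), 'cols', np.float64(259.6), np.float64(304.3)) top ('row', np.float64(249.1), 'cols', np.float64(251.0), np.float64(313.3))
0 mouth ('row', np.float64(202.3), 'cols', np.float64(251.6), np.float64(312.0)) foot ('row', np.float64(230.2), 'cols', np.float64(259.6), np.float64(304.4)) top ('row', np.float64(242.9), 'cols', np.float64(250.8), np.float64(313.5))
3 mouth ('row', np.float64(197.5), 'cols', np.float64(251.5), np.float64(312.1)) foot ('row', np.float64(224.8), 'cols', np.float64(259.5), np.float64(304.5)) top ('row', np.float64(236.6), 'cols', np.float64(250.7), np.float64(313.6))
dy3 mouth ('row', np.float64(202.2), 'cols', np.float64(246.8), np.float64(307.2))
obs mouth row 202.8 cols 247.6 306.8 foot 234.8 top row 247.2 cols 252.0 310.0
```

View pics/c7.png

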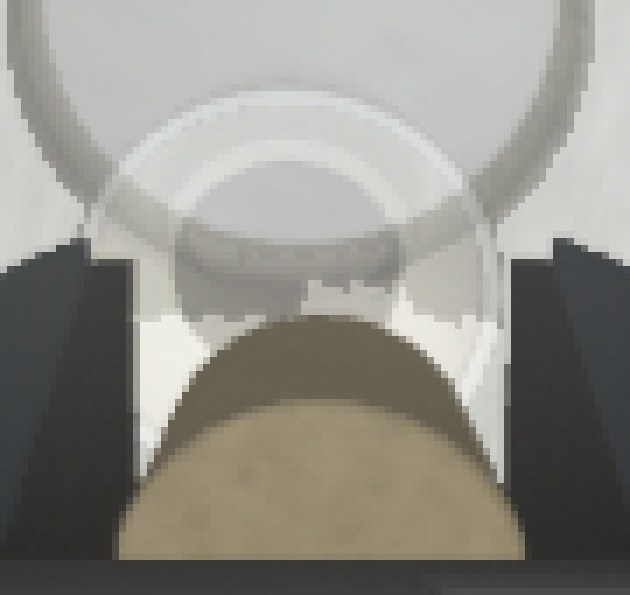

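Relative to the stopper, the mouth is about 2 mm along tool +x and 2.5 mm along tool −y. I'll correct that, and lower 24 mm so the foot is 10 mm above the rim.

```bash
python3 -m inch '[{"x":0.2,"y":-0.25,"z":0,"yaw":0,"gripper":-1},{"x":0,"y":0,"z":0.8,"yaw":0,"gripper":-1},{"x":0,"y":0,"z":0.8,"yaw":0,"gripper":-1},{"x":0,"y":0,"z":0.5,"yaw":0,"gripper":-1},{"x":0,"y":0,"z":0.3,"yaw":0,"gripper":-1},{"x":0,"y":0,"z":0,"yaw":0,"gripper":-1},{"x":0,"y":0,"z":0,"yaw":0,"gripper":-1},{"x":0,"y":0,"z":0,"yaw":0,"gripper":-1}]'
python3 - <<'E'
from h import *
P=[]
for k in range(4):
    w=grab('wrist',f'w5{k}.png'); s=telemetry.state(); P.append(s['ee_pos'])
p=np.mean(P,0); print(p,s['ee_rot'],s['force'],s['gripper_width'])
a=np.radians(18.55);X=np.array([np.cos(a),np.sin(a),0]);Y=np.array([np.sin(a),-np.cos(a),0]);th=np.linspace(0,2*np.pi,361)[:,None]
def circ(c,r):
    q=proj(w,c+r*(np.cos(th)*X+np.sin(th)*Y)); return 'row',q[:,1].min(),'cols',q[:,0].min(),q[:,0].max()
for d in(-3,0,3): print(d,'mouth',circ(p*[1,1,0]+[0,0,141]+d*X,19),'foot',circ(p-[0,0,27]+d*X,12),'top',circ(p-[0,0,1]+d*X,14.5))
g=grab('side','side6.png')
i=cv2.resize(w['pixels'][190:275,235:325,::-1],None,fx=5,fy=5,interpolation=0)
j=cv2.resize(g['pixels'][120:205,235:305,::-1],(350,425),interpolation=0);cv2.imwrite('pics/c8.png',np.hstack([i,j]))
E
```

```text
time_s: 10.38
ee_pos: [564.4, -101.3, 178.1]
ee_rot: [180.0, -0.0, 18.6]
force: [1.0, -1.1, -0.1]
gripper_width: 27.1
[ 564.45336145 -101.32741977  178.25051985] [ 1.79974794e+02 -3.10102111e-02  1.85483071e+01] [ 0.53197966  0.71067668 -1.26222284] 27.374366099713544
-3 mouth ('row', np.float64(218.6), 'cols', np.float64(247.9), np.float64(314.8)) foot ('row', np.float64(236.6), 'cols', np.float64(259.2), np.float64(303.6)) top ('row', np.float64(250.0), 'cols', np.float64(250.6), np.float64(312.5))
0 mouth ('row', np.float64(213.4), 'cols', np.float64(247.8), np.float64(314.9)) foot ('row', np.float64(231.2), 'cols', np.float64(259.1), np.float64(303.7)) top ('row', np.float64(243.8), 'cols', np.float64(250.4), np.float64(312.7))
3 mouth ('row', np.float64(208.1), 'cols', np.float64(247.7), np.float64(315.0)) foot ('row', np.float64(225.8), 'cols', np.float64(259.0), np.float64(303.8)) top ('row', np.float64(237.5), 'cols', np.float64(250.3), np.float64(312.9))
```

View pics/c8.png

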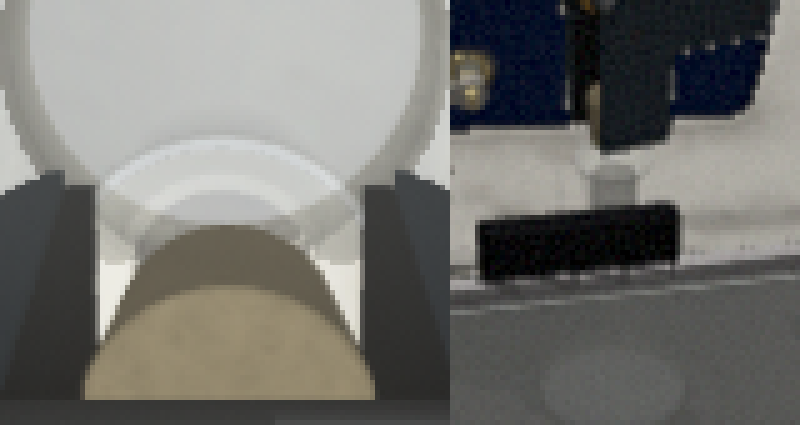

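Foot and rim edges both give the same offset in tool x (−2.1 mm, most likely shared camera bias), and their columns agree within about 0.5 mm. The foot is about 10 mm above the rim, and the force reads near zero. I'll hand it in.

```bash
python3 - <<'E'
from h import *
env.job_done(); s=telemetry.state(); print(s['time_s'],s['ee_pos'],s['gripper_width'])
E
```

```text
the job is handed in; nothing more can be done
the job is handed in; nothing more can be done
```

The job is handed in, with the arm still holding the cream stopper over the flask mouth. No verdict was reported.

- **Sash:** I pushed it down with closed fingers until it stopped moving at handle top ≈180 mm. The force rose to about 11 N there, which is the stop.
- **Stopper:** I gripped it at 12 N and carried it over the lowered screen with its foot at about 230 mm. It is upright, with its foot about 10 mm above the rim (tool height 178 mm).
- **Centring:** The last wrist picture showed the stopper foot and the flask rim aligned within about 0.5 mm in both directions. The external force was near zero and the grip opening was 27 mm.
- **Disagreements:** My first position for the mouth was about 3 mm off, and I corrected it from the wrist picture. Both the stopper and the rim looked about 2 mm back from where the tool pose put them. I took this as camera bias and relied on their relative position.
- **Not checked:** After the last move I did not measure the red stopper, dropper bottle, beaker or timer again. No move went near them, apart from the jaws passing about 15 mm from the timer. The clock read 10.4 s after the last move.

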